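# Find and mark the rubbing spot on a rollator wheel

## Task

This rollator wheel rubs on its brake shoe at one place in the turn. Turn the wheel slowly by its spokes, feel for the place where it drags hardest, and let it stand there with that place against the shoe. Then take the tyre crayon from its block, touch its tip gently to the flat side of the tyre right beside the shoe, and put the crayon back upright in its hole, leaving the wheel as it stands and the other things on the bench alone.

Things in the scene. Friction and masses are not known exactly. Their poses are not given: they have to be found in the camera images.
- wheel: Rollator wheel, 200 mm across, 32 mm thick, lying flat on an upright axle; dark tyre, grey rim, hub and three spokes. Origin on the axle at its underside, 66 mm above the bench; z up the axle, so its yaw is its turn. The spokes run out at 90, 210 and 330 degrees from its x axis (anticlockwise from above), 18 mm wide, tops 93 mm above the bench. Turns without end both ways, stays where left.
- axle (a point): The axle's point level with the tyre's top, 98 mm above the bench. Hub 40 mm across (cap top 103 mm high); rim's inner wall at 83 mm radius: each of the three windows between the spokes, 71 mm high to 93 mm, takes a shut gripper. Below them lies the leg's tube (25 mm thick, top 55 mm above the bench, 65 mm at the axle), running from the axle towards the shoe and beyond.
- brake: Brake bracket of dark steel clamped on the leg's tube just outside the tyre; its upright plate carries the sprung rubber shoe on two guide pins. Fixed to the leg. Origin on the bench under the axle, +y towards the shoe and along the tube, z up. It reaches 103 mm above the bench, 30 mm to either side of the shoe and from 100 to 170 mm out along y.
- shoe (a point): Middle of the rubber brake shoe's face (30 mm wide, 22 mm high), at the tread: 100 mm from the axle, 82 mm above the bench. Turning the wheel takes under 2 N at 60 mm radius, but one place of the tread, not to be seen and new each time, is swollen 2 mm: as it passes the shoe the drag rises over some 15 degrees to about 9 N at its middle, then falls. Within 10 degrees is near enough.
- mark_place (a point): The point on the tyre's flat upper side right beside the shoe where the mark belongs: 91 mm from the axle towards the shoe, 98 mm above the bench; the flat reaches from 84 to 97 mm radius. It does not turn with the wheel. The mark may be up to 15 mm from it.
- crayon: Tyre crayon in a metal holder, 138 mm long, about 45 g, standing tip down in its block. Origin at the centre of the tip, z up along the holder. Crayon nose 11 mm thick (tip 8 mm) for the first 36 mm, then a shoulder and the round metal barrel, 22 mm thick, from 36 to 130 mm, with a small black cap on top.
- crayon_tip (a point): Centre of the crayon's tip.
- stand_hole0 (a point): Mouth of the hole in the crayon's block, on its axis, 46 mm above the bench. Block of light wood, 64 x 64 x 46 mm, fixed to the bench; the hole is 17 mm wide, chamfered to 23 mm at its mouth, 40 mm deep. When the crayon is home its shoulder rests on the block, the tip 36 mm below the mouth.
- ferrule: Bystander: grey rubber crutch tip, 42 mm across and 42 mm high, standing near the leg. Origin at the centre of its foot.
- carton: Bystander: white carton, 85 x 150 x 55 mm. Origin at the centre of its underside.
- spanner: Bystander: steel spanner 170 mm long lying flat. Origin at the middle of its underside.
- cleaner: Bystander: white bottle of cleaner, 60 mm across, 150 mm high. Origin at the centre of its foot.
There are look-alikes about, which are no part of the job. Of the things that look like the part that bears stand_hole0, the middle-sized one is meant.

How it is judged (in metres and radians):
On the way, in this order (a step that is already met when the one before it is completed fails the run):
1. the wheel stands at rest, let go, with its swollen place pressed against the brake shoe (contact force between wheel and brake above 5 N and angular speed of wheel below 0.1 rad/s and contact force between each of the arm, the fingers, crayon and wheel below 0.2 N), for 0.5 s.
2. the crayon's tip touches the tyre beside the shoe while the swollen place is still there (contact force between crayon and wheel above 0.5 N and horizontal distance between crayon_tip and mark_place below 0.015 m and contact force between wheel and brake above 5 N), for 0.1 s.
At the end, for the whole second after the job is handed in: The wheel stands at rest with its swollen place against the brake shoe (its middle within about 10 degrees), and the crayon stands at rest fully home in its block's hole (tip at least 32 mm below the mouth, within 7 degrees of upright) (contact force between wheel and brake above 5 N and angular speed of wheel below 0.1 rad/s and horizontal distance between crayon_tip and stand_hole0 below 0.006 m and z of crayon_tip in the frame of stand_hole0 below -0.032 m and angle between crayon's own z axis and vertical below 0.12 rad and linear speed of crayon below 0.02 m/s); the robot touches nothing.
It fails at once if the wheel is pushed by the robot with more than 25 N (contact force between any of the fingers, the arm and wheel above 25 N).
It fails at once if the crayon is pressed on the wheel with more than 25 N (contact force between crayon and wheel above 25 N).
It fails at once if the crayon marks the wheel while the swollen place is away from the shoe, or more than 30 mm from the place beside the shoe (contact force between crayon and wheel above 1 N and (contact force between wheel and brake below 3 N or horizontal distance between crayon_tip and mark_place above 0.03 m)).
It fails at once if the brake is pushed by the robot or the crayon (contact force between any of the fingers, the arm, crayon and brake above 10 N).
It fails at once if a bystander is moved more than 20 mm (distance of any of ferrule, carton, spanner, cleaner from where it was at the start of the episode above 0.02 m).
It also fails if it takes over 72 s, if anything falls off the work surface, if the arm or the gripper's body presses on something with over 40 N, if the wrist force passes 120 N, or if a joint passes its speed limit or range.

## Robot

A 6-joint arm with a two-finger parallel gripper is mounted at the origin on the work surface. World frame = base frame: x ahead of the robot, y to its left, z up, the work surface at z = 0. Lengths are in m, angles in degrees, forces in N, time in s.
With the tool pointing down it reaches from about 0.4 to 0.825 m from the base axis. Payload 7 kg.
Tool frame: the origin (TCP) lies at the very end of the fingers, on their centre line; the grasp point (between the pads) lies 19 mm behind it; x points along the fingers, y is the direction in which the jaws open and shut, and the axes are right-handed (so a half turn about x gives the same grasp; the last joint's range is limited). The gripper opens to 88 mm and grips with 3 to 60 N. Pads are 19 mm wide; open, the fingers measure 130 mm over their backs; the gripper's body (78 mm by 193 mm) begins 47 mm behind the grasp point.
Start: joints at [84.746, 20.546, 0.682, 0, -70.136, -16.507], TCP at [0.25, 0.627, 0.227] pointing down, gripper open.
Joint ranges: [-176.03, 176.03], [-82.01, 121.73], [-58.28, 71.71], [-173.87, 95.51], [-174.79, -0.11], [-173.66, 173.66]. Speed limits (degrees/s): [136.94, 136.94, 172.46, 180, 180, 180].

## Interface

Orientations are given as [roll, pitch, yaw] about the fixed x, y, z axes, in that order (R = Rz(yaw) Ry(pitch) Rx(roll)).
In Python, from plant import * gives the robot as it stands. The module is installed in compiled form; this text tells all that it offers.
- The arm moves only by the shell command python3 -m creep 'ROWS' [FORCE]. ROWS is a JSON object of lists of equal length, an entry for each row: "jaw": the closure, from -1 (fully open) to 1 (shut); "translation": the shift along the tool's x, y, z in m, a list of three; "roll": the turn about the tool's x in rad. A call has exactly 10 rows; each row shifts and turns the commanded pose from where the row before left it, along the tool's axes as they then stand; what a row does not reach is not made up. A row lasts 1/10 s, in which the tool goes at most 50 mm and 8.59 degrees, less where a joint would pass 70% of its speed; a pose out of reach is approached as far as the arm can. A call with a gripper value outside its range is refused whole. The fingers move at their own pace and stop on an object; FORCE is the grip in N (left out, the last holds). Time passes only in rows, so rows that do not move let the fingers close, or fill a call up. It gives the time, the measured TCP pose, the force and the opening at its end, in the units of the state.
- get_state(): the state, without advancing time (a new reading comes with each control period).
- capture(name): name is "scene" or "side" or "wrist"; returns a dict with "image" (420x560x3 uint8, red, green, blue), "fovy" (degrees; the focal length in pixels is half the picture's height over the tangent of half this angle, whatever the lens; pixels are square), "cx", "cy" (the principal point, pixels), "pose" (4x4, takes a point from camera to world coordinates); the wrist camera has in their place "tool_from_camera" (4x4, takes a point from camera to tool coordinates, whose origin is the TCP and whose axes are the tool frame's). Camera axes: x right, y up, looking along -z (the intrinsics and any distortion apply to the point x, -y, -z); pixel columns grow to the right and rows downward; lengths in m; the calibration is good to about 2 mm. A picture is of the moment at which its call begins: read the wrist's pose just before it. There is no depth.
- close_job(): hands the job in, once; it reports no verdict.
The state is a dict: "time_s": time; "joints": joint angles; "qd": joint speeds; "joint_torque": joint torques, N m; "tcp_pos": TCP position; "eef_rot": TCP orientation; "contact_force": force on the tool from outside, world axes, zero at the start; "moment": the same for the moment, N m; "gripper_width": finger opening in m.
Only numpy, scipy, OpenCV 4.12 (cv2) and the standard library are available. Lean on these libraries where they do the work, as an engineer would, in place of code of your own. Each camera call takes 0.05 s, during which the arm holds its last target.

## Working session

There is one attempt and no reset: what is moved stays moved. The work goes in short steps, Python scripts to look and compute and a shell command to move; the robot and the scene stay as the last step left them, time stands still between calls to the robot, and variables do not carry over. Pictures are saved under pics/ and viewed, and the job is handed in when it is done.

```bash
mkdir -p pics; ls
python3 - <<'E'
from plant import *
import cv2, numpy as np
s=get_state(); print(s)
for n in ["scene","side","wrist"]:
    c=capture(n); cv2.imwrite(f"pics/{n}0.png",c["image"][:,:,::-1])
    print(n,{k:(np.round(v,4).tolist() if hasattr(v,'tolist') else v) for k,v in c.items() if k!="image"})
E
```

```text
pics
{'time_s': 0.0, 'joints': array([ 8.47475375e+01,  2.05906608e+01,  6.33967807e-01, -2.04776798e-02,
       -7.01348668e+01, -1.65074405e+01]), 'qd': array([-0.09634352, -0.03795332, -0.01297127, -0.01992324, -0.03474683,
        0.03875774]), 'joint_torque': array([-8.58264157e-04, -5.82719421e+01,  2.93044227e+01,  6.99798077e+00,
        6.82516897e-03, -1.62788510e-04]), 'tcp_pos': array([0.25007076, 0.62644773, 0.22563177]), 'eef_rot': array([  94.63555021,   89.90643769, -107.13132671]), 'contact_force': array([ 0.93417508,  0.06867098, -0.45654299]), 'moment': array([-0.0026569 , -0.01999203, -0.01021198]), 'gripper_width': 0.087496611033226}
scene {'fovy': 42.55764244193531, 'cx': 285.3894962346617, 'cy': 207.4026751579336, 'pose': [[-0.2494, -0.7682, 0.5896, 1.4925], [0.9684, -0.1936, 0.1574, 0.1679], [-0.0067, 0.6102, 0.7922, 1.3315], [0.0, 0.0, 0.0, 1.0]]}
side {'fovy': 53.89971747445289, 'cx': 280.4394935972226, 'cy': 210.40819558593043, 'pose': [[-0.8976, 0.3356, -0.2858, 0.3155], [-0.4407, -0.6631, 0.6051, 0.4917], [0.0136, 0.6691, 0.7431, 0.7657], [0.0, 0.0, 0.0, 1.0]]}
wrist {'fovy': 64.9758995361158, 'cx': 273.1404339581969, 'cy': 206.49026239462756, 'tool_from_camera': [[0.0006, 0.2576, -0.9662, -0.1577], [1.0, 0.0003, 0.0007, -0.0003], [0.0005, -0.9662, -0.2576, -0.069], [0.0, 0.0, 0.0, 1.0]]}
```

View pics/scene0.png

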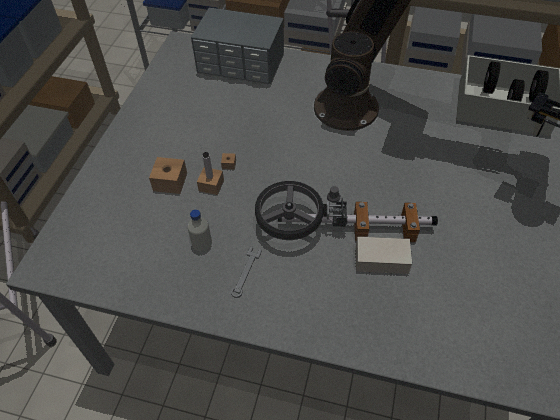

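View pics/side0.png

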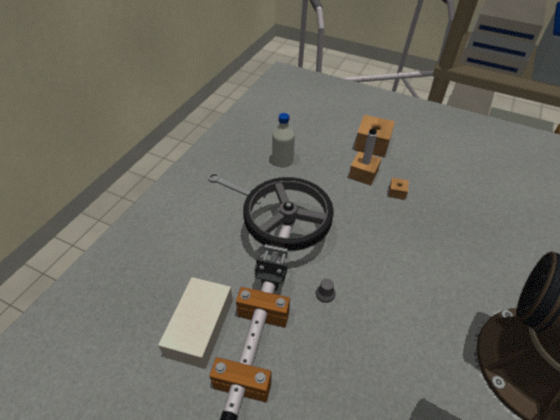

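View pics/wrist0.png

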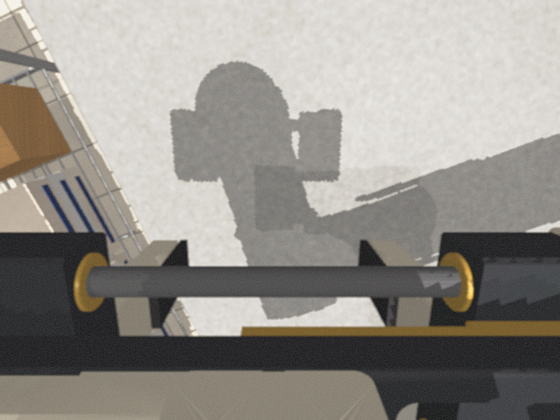

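The scene view has three look-alike blocks: large at (168,175), middle-sized at (209,178) with the crayon standing in it, and small at (229,160). The wheel hub is at (289,207), the shoe and bracket at about (332,212), the ferrule at (334,194), the carton at (384,256), the spanner at (246,272) and the cleaner at (199,233). I choose the middle block and will check it in a close crop.

```bash
cat > h.py <<'E'
import numpy as np, cv2
from scipy.spatial.transform import Rotation as R
from plant import *
def cam(n):
    s=get_state() if n=="wrist" else None
    c=capture(n); 
    if n=="wrist":
        T=np.eye(4);T[:3,:3]=R.from_euler('xyz',s['eef_rot'],degrees=True).as_matrix();T[:3,3]=s['tcp_pos']
        c['pose']=T@c['tool_from_camera']
    c['f']=c['image'].shape[0]/2/np.tan(np.radians(c['fovy']/2)); return c
def ray(c,u,v):
    d=np.array([(u-c['cx'])/c['f'],-(v-c['cy'])/c['f'],-1.]); P=np.array(c['pose'])
    return P[:3,3],P[:3,:3]@d
def onz(c,u,v,z):
    o,d=ray(c,u,v); return o+d*(z-o[2])/d[2]
def proj(c,p):
    P=np.array(c['pose']); q=P[:3,:3].T@(np.asarray(p,float)-P[:3,3])
    return np.array([c['cx']+c['f']*q[0]/-q[2], c['cy']-c['f']*q[1]/-q[2]])
def tri(*cuv):
    A=np.zeros((3,3));b=np.zeros(3)
    for c,u,v in cuv:
        o,d=ray(c,u,v); d=d/np.linalg.norm(d); M=np.eye(3)-np.outer(d,d); A+=M;b+=M@o
    return np.linalg.solve(A,b)
def crop(c,u0,v0,u1,v1,k,name):
    im=c['image'][v0:v1,u0:u1,::-1]; cv2.imwrite(name,cv2.resize(im,None,fx=k,fy=k,interpolation=cv2.INTER_CUBIC))
E
python3 - <<'E'
from h import *
s=cam("scene"); d=cam("side")
crop(s,140,140,360,290,3.6,"pics/sc1.png")
crop(d,190,90,430,300,2.8,"pics/sd1.png")
E
```

```text
(no output)
```

View pics/sc1.png

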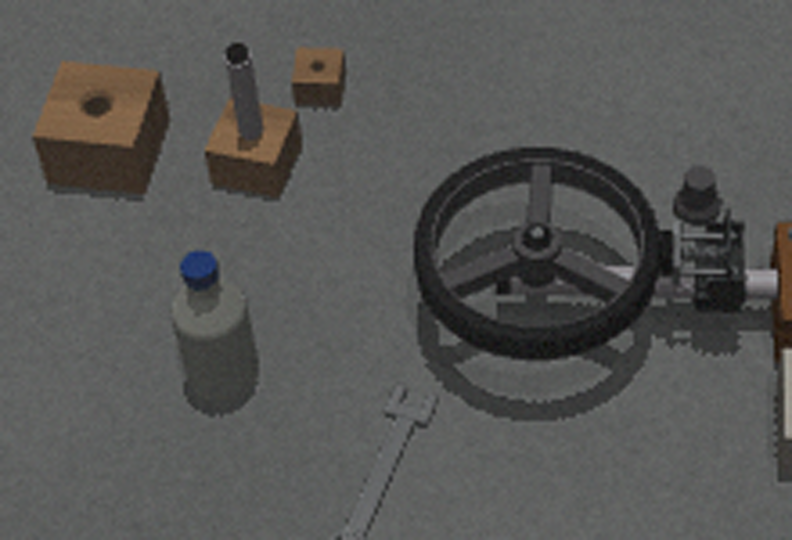

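View pics/sd1.png

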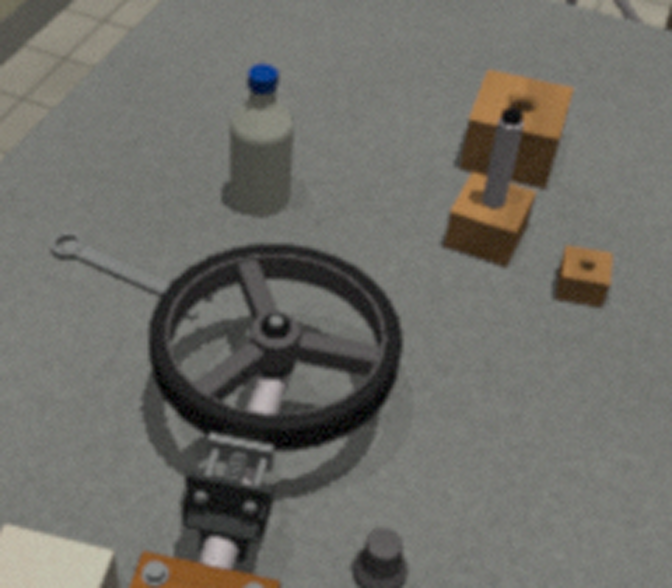

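Run:
```python
from h import *
s=cam("scene"); d=cam("side"); np.set_printoptions(precision=4,suppress=True)
S=lambda x,y:(s,140+x/3.6,140+y/3.6); D=lambda x,y:(d,190+x/2.8,90+y/2.8)
print("cap",tri(S(537,230),D(276,320)), onz(*S(537,230),.103), onz(*D(276,320),.103))
print("crayon top",tri(S(237,48),D(512,114)), onz(*S(237,50),.148),onz(*D(512,115),.148))
print("block top",onz(*S(253,131),.046)); 
for p in [(234,100),(301,112),(272,163),(206,150)]: print(onz(*S(*p),.046))
print("spoke ends scene",[onz(*S(*p),.093)[:2] for p in [(540,172),(448,290),(622,297)]])
print("spoke ends side",[onz(*D(*p),.093)[:2] for p in [(250,264),(373,356),(208,384)]])
print("brake",onz(*S(663,252),.09), "side",onz(*D(240,442),.1))
print("cleaner",onz(*S(200,260),.15),"ferrule",onz(*S(700,176),.042),onz(*D(386,540),.042))
# tyre outer silhouettes
for x,y in [(415,250),(664,245),(537,148)]: print(onz(*S(x,y),.098))
# carton, clamp
print("carton", [onz(s,*p,.055)[:2] for p in [(359,238),(411,240),(411,264),(357,263)]])
print("clamp", [onz(s,*p,.07)[:2] for p in [(362,203),(362,237)]])
```

```text
cap [ 0.5626 -0.0698  0.1039] [ 0.5631 -0.0687  0.103 ] [ 0.5625 -0.0723  0.103 ]
crayon top [ 0.4679 -0.3523  0.1449] [ 0.4736 -0.3495  0.148 ] [ 0.4665 -0.3479  0.148 ]
block top [ 0.4741 -0.3478  0.046 ]
[ 0.4438 -0.3763  0.046 ]
[ 0.4428 -0.3141  0.046 ]
[ 0.5047 -0.3198  0.046 ]
[ 0.5047 -0.3803  0.046 ]
spoke ends scene [array([ 0.4958, -0.0832]), array([ 0.6311, -0.1241]), array([0.6041, 0.0107])]
spoke ends side [array([ 0.6127, -0.1283]), array([ 0.483 , -0.0804]), array([0.5838, 0.002 ])]
brake [0.5502 0.0325 0.09  ] side [0.5355 0.0445 0.1   ]
cleaner [ 0.6897 -0.3022  0.15  ] ferrule [0.4255 0.0411 0.042 ] [0.4199 0.0371 0.042 ]
[ 0.6028 -0.1594  0.098 ]
[0.5492 0.0327 0.098 ]
[ 0.4753 -0.0909  0.098 ]
carton [array([0.5979, 0.146 ]), array([0.5685, 0.2907]), array([0.6486, 0.2997]), array([0.682 , 0.1548])]
clamp [array([0.482 , 0.1337]), array([0.603 , 0.1539])]
```

Run:
```python
from h import *
np.set_printoptions(precision=4,suppress=True)
s=get_state(); M=R.from_euler('xyz',s['eef_rot'],degrees=True).as_matrix(); print(M, s['time_s'])
print("d tool to over wheel", M.T@(np.array([.562,-.070,.25])-s['tcp_pos']))
```

```text
[[-0.0001 -0.3707 -0.9287]
 [-0.0004 -0.9287  0.3707]
 [-1.      0.0004 -0.0001]] 0.35
d tool to over wheel [-0.0234  0.5316 -0.5479]
```

Run:
```python
from h import *
s=get_state(); M=R.from_euler('xyz',s['eef_rot'],degrees=True).as_matrix()
d=np.array([.545,-.085,.25])-s['tcp_pos']
for i in range(16):
    Mi=M@R.from_euler('x',-0.1*i).as_matrix(); print(i,np.round(Mi.T@d/16,3).tolist())
```

```text
0 [-0.001, 0.034, -0.034]
1 [-0.001, 0.038, -0.03]
2 [-0.001, 0.04, -0.026]
3 [-0.001, 0.043, -0.022]
4 [-0.001, 0.045, -0.018]
5 [-0.001, 0.046, -0.013]
6 [-0.001, 0.047, -0.008]
7 [-0.001, 0.048, -0.003]
8 [-0.001, 0.048, 0.001]
9 [-0.001, 0.048, 0.006]
10 [-0.001, 0.047, 0.011]
11 [-0.001, 0.046, 0.015]
12 [-0.001, 0.044, 0.02]
13 [-0.001, 0.042, 0.024]
14 [-0.001, 0.039, 0.028]
15 [-0.001, 0.036, 0.032]
```

```bash
python3 -m creep '{"jaw":[0.3,0.3,0.3,0.3,0.3,0.3,0.3,0.3,0.3,0.3],"translation":[[-0.001,0.034,-0.034],[-0.001,0.038,-0.030],[-0.001,0.040,-0.026],[-0.001,0.043,-0.022],[-0.001,0.045,-0.018],[-0.001,0.046,-0.013],[-0.001,0.047,-0.008],[-0.001,0.048,-0.003],[-0.001,0.048,0.001],[-0.001,0.048,0.006]],"roll":[-0.1,-0.1,-0.1,-0.1,-0.1,-0.1,-0.1,-0.1,-0.1,-0.1]}' 10
python3 -m creep '{"jaw":[0.3,0.3,0.3,0.3,0.3,0.3,0.3,0.3,0.3,0.3],"translation":[[-0.001,0.047,0.011],[-0.001,0.046,0.015],[-0.001,0.044,0.020],[-0.001,0.042,0.024],[-0.001,0.039,0.028],[-0.001,0.036,0.032],[0,0,0],[0,0,0],[0,0,0],[0,0,0]],"roll":[-0.1,-0.1,-0.1,-0.1,-0.1,-0.1,0,0,0,0]}'
python3 - <<'E'
from h import *
np.set_printoptions(precision=4,suppress=True)
w=cam("wrist"); cv2.imwrite("pics/w1.png",w['image'][:,:,::-1]); s=get_state(); print(s['tcp_pos'],s['eef_rot'],s['joints'],s['contact_force'],s['time_s'],s['gripper_width'])
print(proj(w,[.5625,-.07,.103]))
E
```

```text
time_s: 1.35
tcp_pos: [0.4355, 0.1812, 0.2371]
eef_rot: [-172.9, 89.9, 42.9]
contact_force: [1.8, 0.0, 0.7]
gripper_width: 0.0307
time_s: 2.35
tcp_pos: [0.5468, -0.083, 0.2428]
eef_rot: [139.2, 90.0, 29.2]
contact_force: [-0.0, -0.5, 0.7]
gripper_width: 0.0306
[ 0.5469 -0.0829  0.2429] [128.2166  89.9673  18.2118] [ 11.6629   8.4608 -13.4393  -0.004  -68.0674 148.3338] [-0.3825  0.2076  0.6732] 2.4 0.030691202985935317
[284.5166 177.6427]
```

View pics/w1.png

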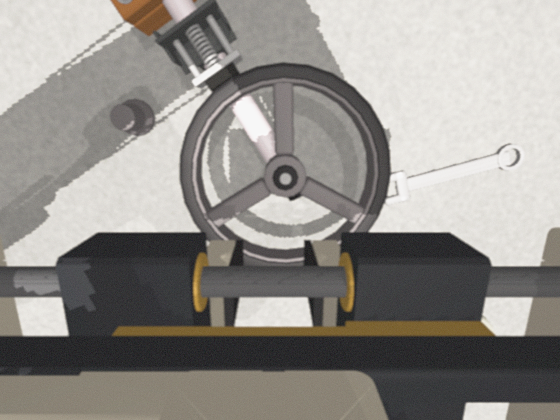

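The wrist view shows the wheel hub at (286,178). The spokes run to (284,95), (215,218) and (358,215). The bracket and its spring are up-left at (200,45), with the shoe at about (222,77), and the ferrule is at (130,115).

Run:
```python
from h import *
np.set_printoptions(precision=4,suppress=True)
w=cam("wrist")
print("cap",onz(w,286,178,.103))
g=cv2.cvtColor(w['image'],cv2.COLOR_RGB2GRAY)
# tyre outer edge: scan radially from hub at z=.098
C=onz(w,286,178,.103)[:2]
for it in range(3):
    pts=[]
    for a in np.arange(-40,200,4):
        if 85<a<150: continue
        t=np.radians(a+0); e=np.array([np.cos(t),np.sin(t)])
        rr=np.arange(.088,.112,.0005)
        v=[]
        for r in rr:
            u=proj(w,[C[0]+r*e[0],C[1]+r*e[1],.098]); v.append(cv2.getRectSubPix(g,(1,1),(float(u[0]),float(u[1])))[0,0] if 0<u[1]<230 else np.nan)
        v=np.array(v,float); dv=np.diff(v)
        if np.isnan(v).any(): continue
        k=np.argmax(dv); 
        if dv[k]>4: pts.append(C+rr[k]*e)
    pts=np.array(pts); A=np.c_[2*pts,np.ones(len(pts))]; x=np.linalg.lstsq(A,(pts**2).sum(1),rcond=None)[0]
    C=x[:2]; rad=np.sqrt(x[2]+C@C); print(len(pts),C,rad)
# spoke directions
for p in [(284,95),(215,218),(358,215)]:
    q=onz(w,*p,.093)[:2]-C; print("spoke",p,np.degrees(np.arctan2(q[1],q[0])),np.hypot(*q))
for p in [(222,77),(196,45),(178,10)]:
  for z in (.082,.095,.055):
    q=onz(w,*p,z)[:2]-C; print("br",p,z,np.degrees(np.arctan2(q[1],q[0])),np.hypot(*q))
crop(w,120,0,420,235,2.6,"pics/w1c.png")
```

```text
cap [ 0.5638 -0.0707  0.103 ]
41 [ 0.5631 -0.0693] 0.09708446474403895
42 [ 0.563  -0.0693] 0.09710024784128704
42 [ 0.5631 -0.0694] 0.0971590447351577
spoke (284, 95) 70.76660491701054 0.07166877905726843
spoke (215, 218) -167.98604612149526 0.07934829166722338
spoke (358, 215) -48.56906105364596 0.08180976287290702
br (222, 77) 0.082 102.89766732848392 0.10467723071864335
br (222, 77) 0.095 102.46858410129217 0.10240396124986267
br (222, 77) 0.055 103.7317486241277 0.10941619413476747
br (196, 45) 0.082 104.54708211733687 0.13891924012069456
br (196, 45) 0.095 104.1979569830032 0.135225718053005
br (196, 45) 0.055 105.21591471022775 0.14660560388400395
br (178, 10) 0.082 103.10316565133549 0.16961191473125078
br (178, 10) 0.095 102.83386990938564 0.16468565129434978
br (178, 10) 0.055 103.61530589437514 0.17985434781921833
```

View pics/w1c.png

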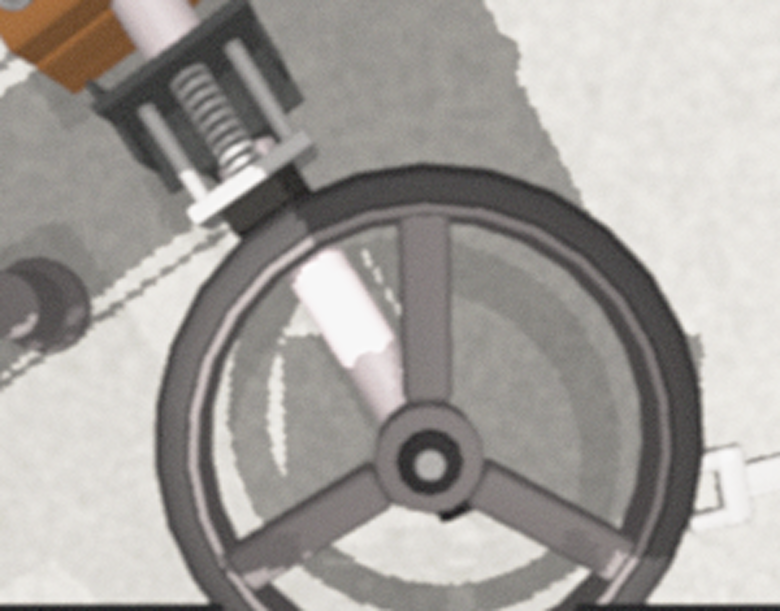

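```bash
cat >> h.py <<'E'
AX=np.array([.5633,-.0697])
def info():
    s=get_state(); M=R.from_euler('xyz',s['eef_rot'],degrees=True).as_matrix()
    h=np.degrees(np.arctan2(M[1,1],M[0,1]))%360; q=s['tcp_pos'][:2]-AX
    a=np.degrees(np.arctan2(q[1],q[0]))%360; r=np.hypot(*q)
    t=np.array([-np.sin(np.radians(a)),np.cos(np.radians(a))]); F=s['contact_force']
    print(f"t={s['time_s']:.2f} tcp={np.round(s['tcp_pos'],4)} head={h:.1f} ang={a:.1f} r={r*1000:.1f}mm Ftan={F[:2]@t:.2f} Frad={F[:2]@(q/r):.2f} Fz={F[2]:.2f} mz={s['moment'][2]:.2f} j6={s['joints'][5]:.1f} w={s['gripper_width']*1000:.1f}")
    return s,M
def togo(x,y,z):
    s,M=info(); print("tool shift to",(x,y,z),np.round(M.T@(np.array([x,y,z])-s['tcp_pos']),4))
E
python3 - <<'E'
from h import *
togo(.5812,-.0166,.078)
E
```

```text
t=2.45 tcp=[ 0.547  -0.0829  0.2429] head=340.0 ang=219.0 r=21.0mm Ftan=0.51 Frad=-0.29 Fz=0.71 mz=-0.03 j6=148.3 w=31.1
tool shift to (0.5812, -0.0166, 0.078) [ 0.1649  0.0094 -0.074 ]
```

```bash
python3 -m creep '{"jaw":[0.3,0.3,0.3,0.3,0.3,0.3,0.3,0.3,0.3,0.3],"translation":[[0,0.005,-0.037],[0,0.0045,-0.037],[0,0,0],[0.04,0,0],[0.04,0,0],[0.04,0,0],[0.03,0,0],[0.015,0,0],[0,0,0],[0,0,0]],"roll":[-0.024,0,0,0,0,0,0,0,0,0]}'
python3 - <<'E'
from h import *
info(); w=cam("wrist"); cv2.imwrite("pics/w2.png",w['image'][:,:,::-1]);info()
E
```

```text
time_s: 3.45
tcp_pos: [0.5809, -0.017, 0.0782]
eef_rot: [67.2, 90.0, -41.5]
contact_force: [0.1, -0.0, 0.9]
gripper_width: 0.0308
t=3.45 tcp=[ 0.5809 -0.017   0.0782] head=341.4 ang=71.6 r=55.6mm Ftan=-0.07 Frad=-0.01 Fz=0.89 mz=-0.04 j6=143.7 w=30.8
t=3.50 tcp=[ 0.5814 -0.017   0.0788] head=341.3 ang=71.1 r=55.7mm Ftan=0.21 Frad=0.06 Fz=-0.36 mz=0.02 j6=143.7 w=30.7
```

View pics/w2.png

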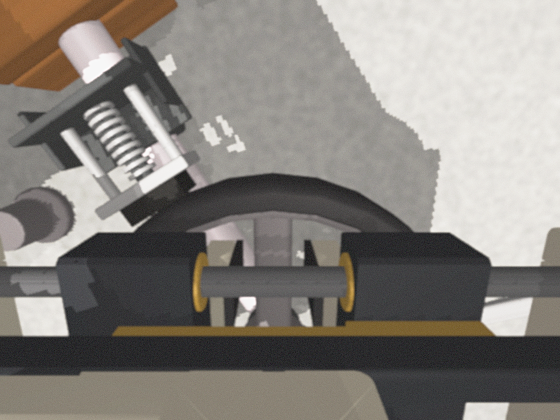

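```bash
python3 -m creep '{"jaw":[0.45,0.45,0.45,0.45,0.45,0.45,0.45,0.45,0.45,0.45],"translation":[[0,0.002,0],[0,0.002,0],[0,0.002,0],[0,0.002,0],[0,0.002,0],[0,0.002,0],[0,0.002,0],[0,0.002,0],[0,0.002,0],[0,0.002,0]],"roll":[0.035,0.035,0.035,0.035,0.035,0.035,0.035,0.035,0.035,0.035]}'
python3 -c "
from h import *
info()"
python3 -m creep '{"jaw":[0.45,0.45,0.45,0.45,0.45,0.45,0.45,0.45,0.45,0.45],"translation":[[0,0.002,0],[0,0.002,0],[0,0.002,0],[0,0.002,0],[0,0.002,0],[0,0.002,0],[0,0.002,0],[0,0.002,0],[0,0.002,0],[0,0.002,0]],"roll":[0.035,0.035,0.035,0.035,0.035,0.035,0.035,0.035,0.035,0.035]}'
python3 -c "
from h import *
info()"
```

```text
time_s: 4.5
tcp_pos: [0.5988, -0.0264, 0.0793]
eef_rot: [147.1, 89.9, 18.3]
contact_force: [-1.4, 1.1, 0.9]
gripper_width: 0.0243
t=4.50 tcp=[ 0.5988 -0.0264  0.0793] head=321.2 ang=50.7 r=56.0mm Ftan=1.74 Frad=-0.05 Fz=0.91 mz=0.08 j6=125.0 w=24.3
time_s: 5.5
tcp_pos: [0.6119, -0.0412, 0.0793]
eef_rot: [167.0, 89.9, 18.1]
contact_force: [-1.5, 0.5, 0.7]
gripper_width: 0.0242
t=5.50 tcp=[ 0.6119 -0.0412  0.0793] head=301.1 ang=30.4 r=56.4mm Ftan=1.21 Frad=-1.08 Fz=0.67 mz=-0.02 j6=106.7 w=24.2
```

```bash
python3 -m creep '{"jaw":[0.45,0.45,0.45,0.45,0.45,0.45,0.45,0.45,0.45,0.45],"translation":[[0,0.002,0.0001],[0,0.002,0],[0,0.002,0.0001],[0,0.002,0],[0,0.002,0.0001],[0,0.002,0],[0,0.002,0.0001],[0,0.002,0],[0,0.002,0.0001],[0,0.002,0]],"roll":[0.035,0.035,0.035,0.035,0.035,0.035,0.035,0.035,0.035,0.035]}'
python3 -c "
from h import *
info()"
```

```text
time_s: 6.5
tcp_pos: [0.6191, -0.0597, 0.0793]
eef_rot: [-172.2, 89.9, 18.9]
contact_force: [-0.9, 1.2, 0.3]
gripper_width: 0.024
t=6.50 tcp=[ 0.6191 -0.0597  0.0793] head=281.1 ang=10.1 r=56.7mm Ftan=1.36 Frad=-0.68 Fz=0.28 mz=-0.02 j6=88.6 w=24.0
```

```bash
python3 -m creep '{"jaw":[0.45,0.45,0.45,0.45,0.45,0.45,0.45,0.45,0.45,0.45],"translation":[[0,0.002,0.0001],[0,0.002,0],[0,0.002,0.0001],[0,0.002,0],[0,0.002,0.0001],[0,0.002,0],[0,0.002,0.0001],[0,0.002,0],[0,0.002,0.0001],[0,0.002,0]],"roll":[0.035,0.035,0.035,0.035,0.035,0.035,0.035,0.035,0.035,0.035]}'
python3 -c "
from h import *
info()"
```

```text
time_s: 7.5
tcp_pos: [0.6195, -0.0796, 0.0793]
eef_rot: [-154.2, 89.9, 16.8]
contact_force: [-1.2, 1.9, -0.6]
gripper_width: 0.0241
t=7.50 tcp=[ 0.6195 -0.0796  0.0793] head=261.0 ang=350.0 r=57.1mm Ftan=1.66 Frad=-1.49 Fz=-0.65 mz=0.01 j6=70.5 w=24.1
```

```bash
python3 -m creep '{"jaw":[0.45,0.45,0.45,0.45,0.45,0.45,0.45,0.45,0.45,0.45],"translation":[[0,0.002,0.0001],[0,0.002,0.0001],[0,0.002,0.0001],[0,0.002,0.0001],[0,0.002,0.0001],[0,0.002,0.0001],[0,0.002,0.0001],[0,0.002,0.0001],[0,0.002,0.0001],[0,0.002,0.0001]],"roll":[0.035,0.035,0.035,0.035,0.035,0.035,0.035,0.035,0.035,0.035]}'
python3 -c "
from h import *
info()"
```

```text
time_s: 8.5
tcp_pos: [0.6131, -0.0982, 0.0795]
eef_rot: [-141.5, 89.8, 9.4]
contact_force: [0.9, 1.5, -0.6]
gripper_width: 0.0245
t=8.50 tcp=[ 0.6131 -0.0982  0.0795] head=241.0 ang=330.3 r=57.4mm Ftan=1.80 Frad=0.03 Fz=-0.56 mz=0.05 j6=52.1 w=24.5
```

```bash
python3 -m creep '{"jaw":[0.45,0.45,0.45,0.45,0.45,0.45,0.45,0.45,0.45,0.45],"translation":[[0,0.002,0.0001],[0,0.002,0.0001],[0,0.002,0.0001],[0,0.002,0.0001],[0,0.002,0.0001],[0,0.002,0.0001],[0,0.002,0.0001],[0,0.002,0.0001],[0,0.002,0.0001],[0,0.002,0.0001]],"roll":[0.035,0.035,0.035,0.035,0.035,0.035,0.035,0.035,0.035,0.035]}'
python3 -c "
from h import *
info()"
```

```text
time_s: 9.5
tcp_pos: [0.6006, -0.1134, 0.0798]
eef_rot: [-126.5, 89.7, 4.4]
contact_force: [1.8, 0.7, -0.8]
gripper_width: 0.0243
t=9.50 tcp=[ 0.6006 -0.1134  0.0798] head=220.9 ang=310.5 r=57.4mm Ftan=1.84 Frad=0.60 Fz=-0.77 mz=0.00 j6=33.3 w=24.3
```

```bash
python3 -m creep '{"jaw":[0.45,0.45,0.45,0.45,0.45,0.45,0.45,0.45,0.45,0.45],"translation":[[0,0.002,0.0001],[0,0.002,0.0001],[0,0.002,0.0001],[0,0.002,0.0001],[0,0.002,0.0001],[0,0.002,0.0001],[0,0.002,0.0001],[0,0.002,0.0001],[0,0.002,0.0001],[0,0.002,0.0001]],"roll":[0.035,0.035,0.035,0.035,0.035,0.035,0.035,0.035,0.035,0.035]}'
python3 -c "
from h import *
info()"
```

```text
time_s: 10.5
tcp_pos: [0.5834, -0.1232, 0.0799]
eef_rot: [-109.6, 89.7, 1.2]
contact_force: [2.0, -1.0, -0.5]
gripper_width: 0.0238
t=10.50 tcp=[ 0.5834 -0.1232  0.0799] head=200.9 ang=290.6 r=57.2mm Ftan=1.52 Frad=1.64 Fz=-0.53 mz=-0.03 j6=14.0 w=23.8
```

```bash
python3 -m creep '{"jaw":[0.45,0.45,0.45,0.45,0.45,0.45,0.45,0.45,0.45,0.45],"translation":[[0,0.002,0.0001],[0,0.002,0.0001],[0,0.002,0.0001],[0,0.002,0.0001],[0,0.002,0.0001],[0,0.002,0.0001],[0,0.002,0.0001],[0,0.002,0.0001],[0,0.002,0.0001],[0,0.002,0.0001]],"roll":[0.035,0.035,0.035,0.035,0.035,0.035,0.035,0.035,0.035,0.035]}'
python3 -c "
from h import *
info()"
```

```text
time_s: 11.5
tcp_pos: [0.5636, -0.1265, 0.0799]
eef_rot: [-91.7, 89.7, -0.9]
contact_force: [2.2, -1.0, 0.3]
gripper_width: 0.0242
t=11.50 tcp=[ 0.5636 -0.1265  0.0799] head=180.8 ang=270.3 r=56.8mm Ftan=2.18 Frad=1.01 Fz=0.31 mz=-0.01 j6=-6.0 w=24.2
```

```bash
python3 -m creep '{"jaw":[0.45,0.45,0.45,0.45,0.45,0.45,0.45,0.45,0.45,0.45],"translation":[[0,0.002,0.0001],[0,0.002,0.0001],[0,0.002,0.0001],[0,0.002,0.0001],[0,0.002,0.0001],[0,0.002,0.0001],[0,0.002,0.0001],[0,0.002,0.0001],[0,0.002,0.0001],[0,0.002,0.0001]],"roll":[0.035,0.035,0.035,0.035,0.035,0.035,0.035,0.035,0.035,0.035]}'
python3 -c "
from h import *
info()"
```

```text
time_s: 12.5
tcp_pos: [0.5438, -0.1227, 0.0798]
eef_rot: [-72.9, 89.7, -2.2]
contact_force: [1.2, -1.7, 1.1]
gripper_width: 0.0239
t=12.50 tcp=[ 0.5438 -0.1227  0.0798] head=160.8 ang=249.9 r=56.5mm Ftan=1.74 Frad=1.13 Fz=1.13 mz=-0.04 j6=-26.7 w=23.9
```

```bash
python3 -m creep '{"jaw":[0.45,0.45,0.45,0.45,0.45,0.45,0.45,0.45,0.45,0.45],"translation":[[0,0.002,0.0001],[0,0.002,0.0001],[0,0.002,0.0001],[0,0.002,0.0001],[0,0.002,0.0001],[0,0.002,0.0001],[0,0.002,0.0001],[0,0.002,0.0001],[0,0.002,0.0001],[0,0.002,0.0001]],"roll":[0.035,0.035,0.035,0.035,0.035,0.035,0.035,0.035,0.035,0.035]}'
python3 -c "
from h import *
info()"
```

```text
time_s: 13.5
tcp_pos: [0.5266, -0.1124, 0.0797]
eef_rot: [-52.2, 89.8, -1.5]
contact_force: [1.7, -1.8, -0.3]
gripper_width: 0.0241
t=13.50 tcp=[ 0.5266 -0.1124  0.0797] head=140.7 ang=229.3 r=56.4mm Ftan=2.48 Frad=0.29 Fz=-0.34 mz=-0.03 j6=-48.2 w=24.1
```

```bash
python3 -m creep '{"jaw":[0.45,0.45,0.45,0.45,0.45,0.45,0.45,0.45,0.45,0.45],"translation":[[0,0.001,0.0001],[0,0.001,0],[0,0.001,0],[0,0.001,0],[0,0.001,0.0001],[0,0.001,0],[0,0.001,0],[0,0.001,0],[0,0.001,0],[0,0.001,0]],"roll":[0.0175,0.0175,0.0175,0.0175,0.0175,0.0175,0.0175,0.0175,0.0175,0.0175]}'
python3 -c "
from h import *
info()"
```

```text
time_s: 14.5
tcp_pos: [0.5199, -0.1054, 0.0785]
eef_rot: [-46.7, 89.8, -6.0]
contact_force: [6.3, -4.0, 3.3]
gripper_width: 0.0236
t=14.50 tcp=[ 0.5199 -0.1054  0.0785] head=130.7 ang=219.5 r=56.2mm Ftan=7.11 Frad=-2.31 Fz=3.28 mz=0.01 j6=-59.1 w=23.6
```

Drag has risen to 7 N. I'll take finer steps now.

```bash
python3 -m creep '{"jaw":[0.45,0.45,0.45,0.45,0.45,0.45,0.45,0.45,0.45,0.45],"translation":[[0,0.0005,0],[0,0.0005,0],[0,0.0005,0],[0,0.0005,0],[0,0.0005,0],[0,0.0005,0],[0,0.0005,0],[0,0.0005,0],[0,0,0],[0,0,0]],"roll":[0.009,0.009,0.009,0.009,0.009,0.009,0.009,0.009,0,0]}'
python3 -c "
from h import *
info()"
```

```text
time_s: 15.5
tcp_pos: [0.5176, -0.1023, 0.0785]
eef_rot: [-40.7, 89.8, -4.1]
contact_force: [5.6, -3.9, 3.5]
gripper_width: 0.0242
t=15.50 tcp=[ 0.5176 -0.1023  0.0785] head=126.6 ang=215.4 r=56.1mm Ftan=6.42 Frad=-2.30 Fz=3.54 mz=0.09 j6=-63.6 w=24.2
```

```bash
python3 -m creep '{"jaw":[0.45,0.45,0.45,0.45,0.45,0.45,0.45,0.45,0.45,0.45],"translation":[[0,0.0005,0],[0,0.0005,0],[0,0.0005,0],[0,0.0005,0],[0,0.0005,0],[0,0.0005,0],[0,0.0005,0],[0,0.0005,0],[0,0.0005,0],[0,0.0005,0]],"roll":[0.009,0.009,0.009,0.009,0.009,0.009,0.009,0.009,0.009,0.009]}'
python3 -c "
from h import *
info()"
```

```text
time_s: 16.5
tcp_pos: [0.5144, -0.098, 0.0783]
eef_rot: [-33.6, 89.8, -2.2]
contact_force: [4.8, -2.9, 2.3]
gripper_width: 0.0243
t=16.50 tcp=[ 0.5144 -0.098   0.0783] head=121.4 ang=210.1 r=56.5mm Ftan=4.93 Frad=-2.73 Fz=2.27 mz=0.07 j6=-69.3 w=24.3
```

```bash
python3 -m creep '{"jaw":[0.45,0.45,0.45,0.45,0.45,0.45,0.45,0.45,0.45,0.45],"translation":[[0,-0.001,0],[0,-0.001,0],[0,-0.001,0],[0,-0.001,0],[0,-0.001,0],[0,-0.001,0],[0,-0.0005,0],[0,-0.0005,0],[0,-0.0005,0],[0,-0.0005,0]],"roll":[-0.018,-0.018,-0.018,-0.018,-0.018,-0.018,-0.009,-0.009,-0.009,-0.009]}'
python3 -c "
from h import *
info()"
python3 -m creep '{"jaw":[0.45,0.45,0.45,0.45,0.45,0.45,0.45,0.45,0.45,0.45],"translation":[[0,-0.0004,0],[0,-0.0004,0],[0,-0.0004,0],[0,-0.0004,0],[0,-0.0004,0],[0,-0.0004,0],[0,-0.0004,0],[0,-0.0004,0],[0,-0.0004,0],[0,-0.0004,0]],"roll":[-0.007,-0.007,-0.007,-0.007,-0.007,-0.007,-0.007,-0.007,-0.007,-0.007]}'
python3 -c "
from h import *
info()"
```

```text
time_s: 17.5
tcp_pos: [0.5167, -0.1042, 0.0774]
eef_rot: [100.7, 89.9, 140.4]
contact_force: [-2.9, 4.6, 1.7]
gripper_width: 0.0238
t=17.50 tcp=[ 0.5167 -0.1042  0.0774] head=129.7 ang=216.5 r=58.0mm Ftan=-5.45 Frad=-0.40 Fz=1.74 mz=-0.06 j6=-60.1 w=23.8
time_s: 18.5
tcp_pos: [0.519, -0.1071, 0.0773]
eef_rot: [110.9, 89.9, 154.7]
contact_force: [-3.1, 5.4, 2.1]
gripper_width: 0.0245
t=18.50 tcp=[ 0.519  -0.1071  0.0773] head=133.7 ang=220.2 r=58.0mm Ftan=-6.15 Frad=-1.15 Fz=2.07 mz=-0.02 j6=-55.7 w=24.5
```

```bash
python3 -m creep '{"jaw":[0.45,0.45,0.45,0.45,0.45,0.45,0.45,0.45,0.45,0.45],"translation":[[0,-0.0004,0],[0,-0.0004,0],[0,-0.0004,0],[0,-0.0004,0],[0,-0.0004,0],[0,-0.0004,0],[0,-0.0004,0],[0,-0.0004,0],[0,-0.0004,0],[0,-0.0004,0]],"roll":[-0.007,-0.007,-0.007,-0.007,-0.007,-0.007,-0.007,-0.007,-0.007,-0.007]}'
python3 -c "
from h import *
info()"
python3 -m creep '{"jaw":[0.45,0.45,0.45,0.45,0.45,0.45,0.45,0.45,0.45,0.45],"translation":[[0,-0.0004,0],[0,-0.0004,0],[0,-0.0004,0],[0,-0.0004,0],[0,-0.0004,0],[0,-0.0004,0],[0,-0.0004,0],[0,-0.0004,0],[0,-0.0004,0],[0,-0.0004,0]],"roll":[-0.007,-0.007,-0.007,-0.007,-0.007,-0.007,-0.007,-0.007,-0.007,-0.007]}'
python3 -c "
from h import *
info()"
```

```text
time_s: 19.5
tcp_pos: [0.5217, -0.1102, 0.0773]
eef_rot: [120.2, 89.9, 167.9]
contact_force: [-4.6, 4.9, 3.3]
gripper_width: 0.0244
t=19.50 tcp=[ 0.5217 -0.1102  0.0773] head=137.7 ang=224.2 r=58.0mm Ftan=-6.70 Frad=-0.17 Fz=3.34 mz=-0.03 j6=-51.4 w=24.4
time_s: 20.5
tcp_pos: [0.5247, -0.1131, 0.0773]
eef_rot: [127.8, 89.9, 179.6]
contact_force: [-3.9, 3.5, 3.0]
gripper_width: 0.0242
t=20.50 tcp=[ 0.5247 -0.1131  0.0773] head=141.7 ang=228.4 r=58.1mm Ftan=-5.25 Frad=-0.05 Fz=2.96 mz=-0.02 j6=-47.0 w=24.2
```

```bash
python3 -m creep '{"jaw":[0.45,0.45,0.45,0.45,0.45,0.45,0.45,0.45,0.45,0.45],"translation":[[0,0.0015,0.0002],[0,0.0015,0.0002],[0,0.0015,0.0002],[0,0.0015,0.0002],[0,0.001,0],[0,0.001,0],[0,0.001,0],[0,0.001,0],[0,0.001,0],[0,0.0005,0]],"roll":[0.035,0.035,0.035,0.035,0.025,0.025,0.02,0.02,0.02,0.01]}'
python3 -c "
from h import *
info()"
```

```text
time_s: 21.5
tcp_pos: [0.5198, -0.105, 0.0779]
eef_rot: [-56.4, 89.8, -19.6]
contact_force: [4.2, -5.5, -3.8]
gripper_width: 0.0241
t=21.50 tcp=[ 0.5198 -0.105   0.0779] head=126.8 ang=219.0 r=56.0mm Ftan=6.89 Frad=0.23 Fz=-3.78 mz=0.07 j6=-63.1 w=24.1
```

```bash
python3 -m creep '{"jaw":[0.45,0.45,0.45,0.45,0.45,0.45,0.2,0.2,0.2,0.2],"translation":[[0,0.0007,0],[0,0.0007,0],[0,0.0006,0],[0,0,0],[0,-0.0015,0],[0,-0.0015,0],[0,0,0],[0,0,0],[0,0,0],[0,0,0]],"roll":[0,0,0,0,0,0,0,0,0,0]}'
python3 -c "
from h import *
info()
w=cam('wrist'); cv2.imwrite('pics/w3.png',w['image'][:,:,::-1]);info()
d=cam('side'); crop(d,190,150,400,310,3.6,'pics/sd3.png')"
```

```text
time_s: 22.5
tcp_pos: [0.5188, -0.1051, 0.0776]
eef_rot: [-4.2, 90.0, 32.6]
contact_force: [0.8, 0.6, -0.1]
gripper_width: 0.0348
t=22.50 tcp=[ 0.5188 -0.1051  0.0776] head=126.8 ang=218.5 r=56.8mm Ftan=0.04 Frad=-0.95 Fz=-0.15 mz=-0.03 j6=-63.0 w=34.8
t=22.55 tcp=[ 0.5188 -0.1051  0.0776] head=126.8 ang=218.5 r=56.8mm Ftan=0.39 Frad=-0.48 Fz=0.30 mz=0.02 j6=-63.0 w=35.2
```

View pics/w3.png

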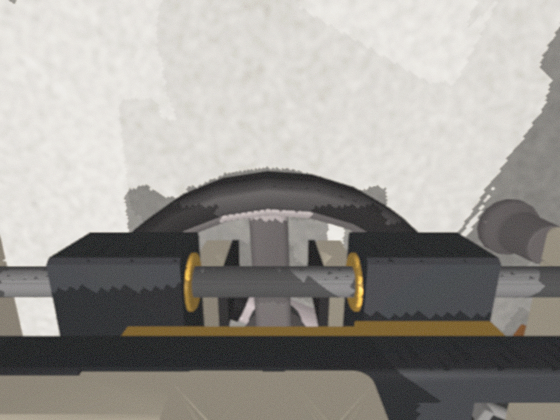

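```bash
python3 -c "
from h import *
togo(.471,-.35,.245)"
```

```text
t=22.60 tcp=[ 0.5188 -0.1051  0.0776] head=126.8 ang=218.5 r=56.8mm Ftan=-0.54 Frad=-0.49 Fz=-0.58 mz=-0.01 j6=-63.0 w=34.9
tool shift to (0.471, -0.35, 0.245) [-0.1674 -0.1674 -0.1851]
```

View pics/sd3.png

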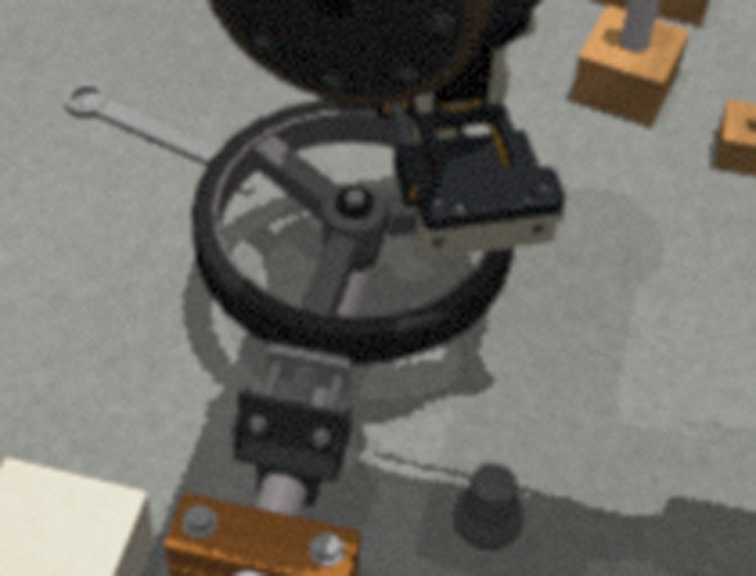

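The side view shows the fingers standing clear of the spoke, and another spoke near the shoe at about 100°. Next I lift off and go above the crayon.

```bash
python3 -m creep '{"jaw":[0.2,0.2,0.2,0.2,-0.2,-0.2,-0.2,-0.2,-0.2,-0.2],"translation":[[-0.03,0,0],[-0.045,0,0],[-0.047,0,0],[-0.045,0,0],[0,-0.034,-0.036],[0,-0.034,-0.036],[0,-0.034,-0.036],[0,-0.034,-0.036],[0,-0.032,-0.036],[0,0,-0.005]],"roll":[0,0,0,0,0,0,0,0,0,0]}'
python3 -c "
from h import *
info()
w=cam('wrist'); cv2.imwrite('pics/w4.png',w['image'][:,:,::-1]);info()
d=cam('side'); crop(d,190,90,430,300,2.8,'pics/sd4.png')
d=cam('scene'); crop(d,140,140,360,290,3.6,'pics/sc4.png')"
```

```text
time_s: 23.6
tcp_pos: [0.47, -0.3547, 0.2438]
eef_rot: [155.5, 89.9, -167.9]
contact_force: [0.2, 0.2, -0.5]
gripper_width: 0.0525
t=23.60 tcp=[ 0.47   -0.3547  0.2438] head=126.6 ang=251.9 r=299.9mm Ftan=0.08 Frad=-0.27 Fz=-0.51 mz=-0.02 j6=-35.4 w=52.5
t=23.65 tcp=[ 0.4698 -0.3531  0.2438] head=126.6 ang=251.7 r=298.4mm Ftan=-0.26 Frad=0.17 Fz=0.56 mz=0.01 j6=-35.5 w=52.8
```

View pics/w4.png

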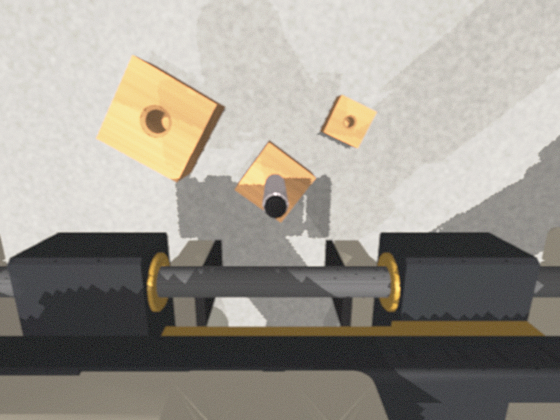

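View pics/sd4.png

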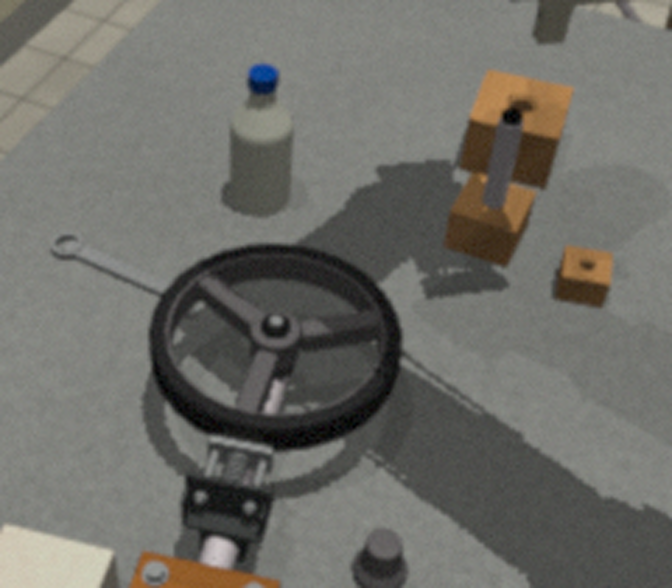

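View pics/sc4.png

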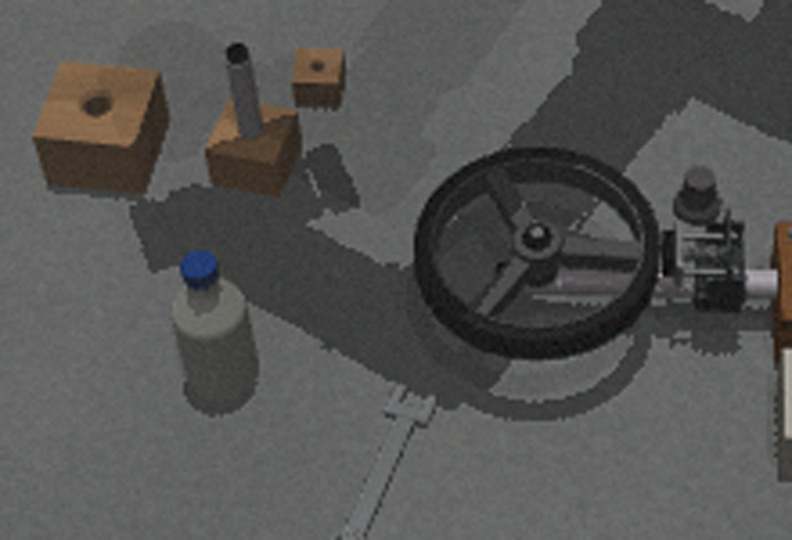

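The wrist view shows the crayon's black cap at (275,206) on the middle block (corners 268,142 / 315,179 / 277,218 / 237,185). The large block's hole is at (157,120) and the small block's at (349,122). The side view shows the wheel free of the arm.

Run:
```python
from h import *
np.set_printoptions(precision=4,suppress=True)
w=cam("wrist"); s,M=info()
im=w['image'].astype(int); m=((im.max(2)<50)).astype(np.uint8); m[:185]=0;m[228:]=0;m[:,:255]=0;m[:,300:]=0
n,l,st,ce=cv2.connectedComponentsWithStats(m); print(st[1:],ce[1:])
crop(w,225,130,330,235,6,"pics/w4c.png")
k=1+np.argmax(st[1:,4]); c1=onz(w,*ce[k],.148); print("cap",c1)
d=cam("side"); im=d['image'].astype(int); 
print("tri", tri((w,*ce[k]),(d,190+512/2.8,90+115/2.8)), tri((w,*ce[k]),(cam("scene"),140+237/3.6,140+49/3.6)))
print("block top centre", np.mean([onz(w,*p,.046) for p in [(268,142),(315,179),(277,218),(237,185)]],0),[onz(w,*p,.046) for p in [(268,142),(315,179),(277,218),(237,185)]])
print("tool", M.T@(c1-s['tcp_pos']))
```

```text
t=23.80 tcp=[ 0.4714 -0.35    0.2445] head=126.8 ang=251.9 r=295.0mm Ftan=-0.52 Frad=-0.35 Fz=-0.06 mz=-0.03 j6=-35.6 w=52.8
[[263 194  19  19 253]] [[272.4111 203.253 ]]
cap [ 0.4681 -0.353   0.148 ]
tri [ 0.4681 -0.3526  0.1447] [ 0.4689 -0.3521  0.1436]
block top centre [ 0.4683 -0.3505  0.046 ] [array([ 0.4381, -0.3814,  0.046 ]), array([ 0.4394, -0.3165,  0.046 ]), array([ 0.4999, -0.3231,  0.046 ]), array([ 0.4958, -0.381 ,  0.046 ])]
tool [ 0.0965 -0.0004 -0.0045]
```

View pics/w4c.png

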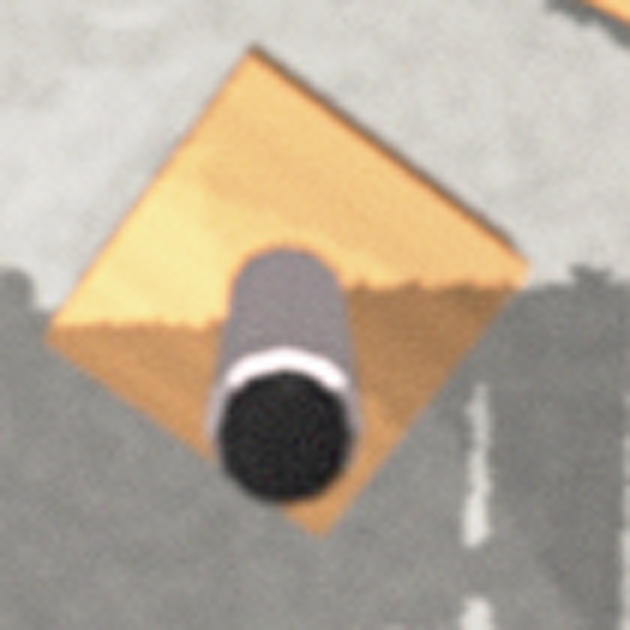

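```bash
python3 -m creep '{"jaw":[-0.2,-0.2,-0.2,-0.2,-0.2,-0.2,1,1,1,1],"translation":[[0,0,-0.004],[0.045,0,0],[0.045,0,0],[0.04,0,0],[0.02,0,0],[0,0,0],[0,0,0],[0,0,0],[0,0,0],[0,0,0]],"roll":[0,0,0,0,0,0,0,0,0,0]}' 30
python3 -c "
from h import *
info()
w=cam('wrist'); cv2.imwrite('pics/w5.png',w['image'][:,:,::-1]);info()"
```

```text
time_s: 24.9
tcp_pos: [0.4689, -0.3531, 0.0959]
eef_rot: [-57.0, 89.9, -20.1]
contact_force: [0.6, 0.2, -0.5]
gripper_width: 0.026
t=24.90 tcp=[ 0.4689 -0.3531  0.0959] head=126.8 ang=251.6 r=298.7mm Ftan=0.48 Frad=-0.42 Fz=-0.54 mz=-0.04 j6=-35.3 w=26.0
t=24.95 tcp=[ 0.4687 -0.353   0.0956] head=126.8 ang=251.5 r=298.7mm Ftan=0.03 Frad=-0.11 Fz=0.20 mz=-0.01 j6=-35.3 w=22.5
```

View pics/w5.png

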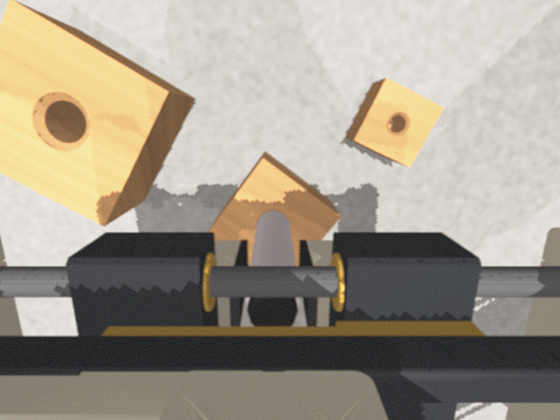

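```bash
python3 -m creep '{"jaw":[1,1,1,1,1,1,1,1,1,1],"translation":[[0,0,0],[0,0,0],[-0.01,0,0],[-0.02,0,0],[-0.03,0,0],[-0.035,0,0],[-0.025,0,0],[0,0,0],[0,0,0],[0,0,0]],"roll":[0,0,0,0,0,0,0,0,0,0]}'
python3 -c "
from h import *
togo(.5420,.0178,.215)
w=cam('wrist'); d=cam('side'); crop(d,330,80,450,220,4,'pics/sd6.png')
s=cam('scene')
for p,z in [((432,220),.0425),((362,221),.055),((386,220),.055)]:
    q=onz(s,*p,z)[:2]-AX; print(p,np.degrees(np.arctan2(q[1],q[0])),np.hypot(*q))
info()"
```

```text
time_s: 25.95
tcp_pos: [0.4676, -0.3525, 0.2137]
eef_rot: [109.1, 89.9, 145.9]
contact_force: [-0.1, -0.1, -0.3]
gripper_width: 0.0217
t=25.95 tcp=[ 0.4676 -0.3525  0.2137] head=126.8 ang=251.3 r=298.6mm Ftan=-0.02 Frad=0.15 Fz=-0.29 mz=0.04 j6=-35.3 w=21.7
tool shift to (0.542, 0.0178, 0.215) [-0.001   0.2519  0.2815]
(432, 220) 102.35121825326692 0.42355948782338787
(362, 221) 97.19348179283358 0.21579413770242653
(386, 220) 99.63370884256248 0.2856470136188619
t=26.10 tcp=[ 0.4678 -0.3527  0.2135] head=126.8 ang=251.3 r=298.7mm Ftan=0.76 Frad=-0.02 Fz=-0.35 mz=-0.05 j6=-35.3 w=21.5
```

View pics/sd6.png

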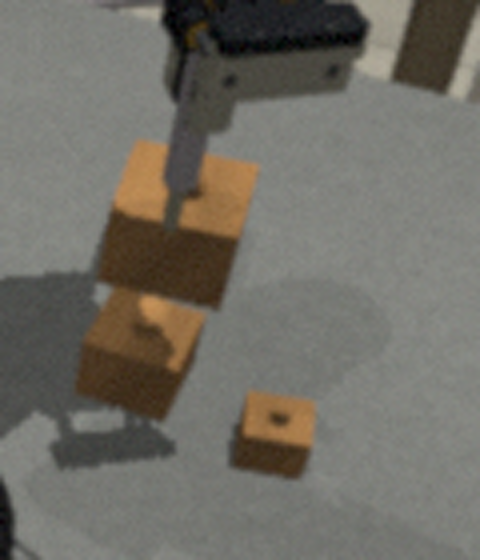

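The side crop shows the crayon clear of the block and hanging upright in the jaws. Next is the move over to the mark place.

```bash
python3 -m creep '{"jaw":[1,1,1,1,1,1,1,1,1,1],"translation":[[0,0.0315,0.0352],[0,0.0315,0.0352],[0,0.0315,0.0352],[0,0.0315,0.0352],[0,0.0315,0.0352],[0,0.0315,0.0352],[0,0.0315,0.0352],[0,0.0315,0.0352],[0,0,0],[0,0,0]],"roll":[0,0,0,0,0,0,0,0,0,0]}'
python3 -c "
from h import *
np.set_printoptions(precision=4,suppress=True)
togo(.5420,.0178,.215)
d=cam('side'); crop(d,220,150,360,290,4.2,'pics/sd7.png')
s=cam('scene'); crop(s,240,150,380,255,5,'pics/sc7.png')
info()"
```

```text
time_s: 27.1
tcp_pos: [0.5424, 0.0187, 0.2138]
eef_rot: [164.4, 89.9, -158.6]
contact_force: [0.1, -0.6, -0.3]
gripper_width: 0.0213
t=27.10 tcp=[0.5424 0.0187 0.2138] head=127.0 ang=103.3 r=90.9mm Ftan=0.02 Frad=-0.58 Fz=-0.30 mz=-0.02 j6=-75.7 w=21.3
tool shift to (0.542, 0.0178, 0.215) [-0.0012 -0.0005 -0.0009]
t=27.20 tcp=[0.5422 0.0171 0.2141] head=126.8 ang=103.7 r=89.3mm Ftan=0.16 Frad=-0.27 Fz=0.07 mz=0.05 j6=-75.7 w=21.8
```

View pics/sd7.png

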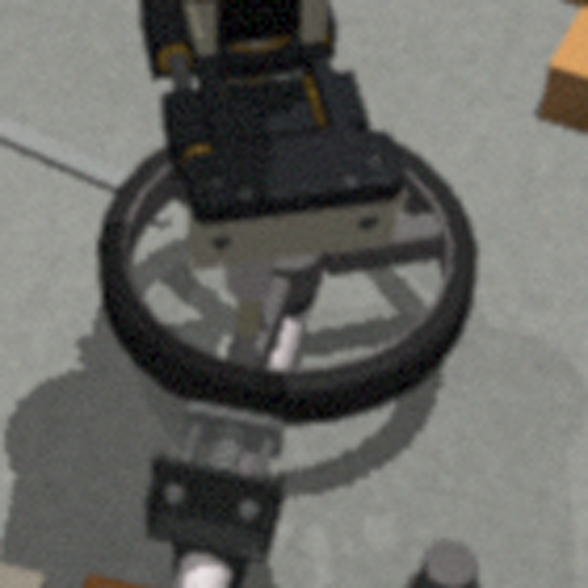

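View pics/sc7.png

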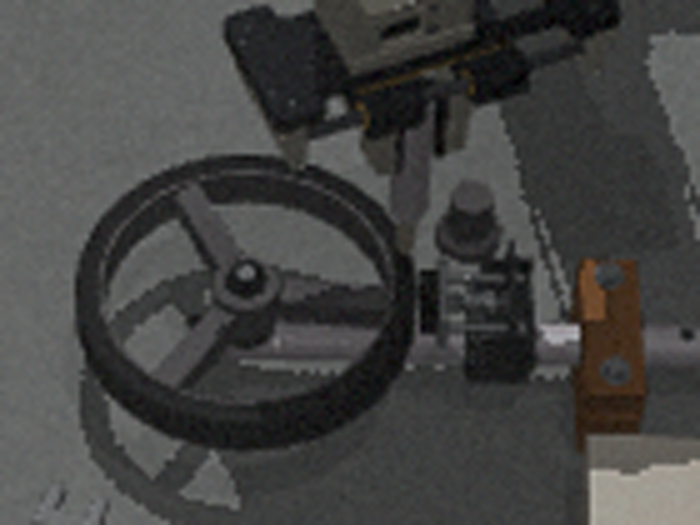

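The scene crop shows the crayon tip at about (404,250), with the shoe at (430,300). The side crop shows the tip at about (243,360).

```bash
python3 -c "
from h import *
np.set_printoptions(precision=4,suppress=True)
s=cam('scene');d=cam('side')
t=tri((s,240+404/5,150+251/5),(d,220+242/4.2,150+360/4.2)); print('tip',t)
print(onz(s,240+404/5,150+251/5,.128),onz(d,220+242/4.2,150+360/4.2,.128))
# shoe in side: backing plate front edge centre crop (233,412), plate top z~.1
for p in [(233,412),(233,405)]:
    q=onz(d,220+p[0]/4.2,150+p[1]/4.2,.095)[:2]-AX; print('shoe side',np.degrees(np.arctan2(q[1],q[0])),np.hypot(*q))
q=onz(s,240+428/5,150+300/5,.082)[:2]-AX; print('shoe scene',np.degrees(np.arctan2(q[1],q[0])),np.hypot(*q))
info()"
```

```text
tip [0.5397 0.0217 0.115 ]
[0.5471 0.0201 0.128 ] [0.5362 0.035  0.128 ]
shoe side 103.09542193839353 0.11458216341803201
shoe side 102.58674369284209 0.11050434693682858
shoe scene 100.82364499636302 0.10726871348975726
t=27.30 tcp=[0.5423 0.0165 0.2144] head=126.7 ang=103.7 r=88.7mm Ftan=-0.54 Frad=-0.20 Fz=-0.94 mz=0.01 j6=-75.7 w=21.6
```

```bash
python3 -c "
from h import *
s=cam('scene');d=cam('side')
for z in (.115,.128):
  p=proj(s,[.5423,.017,z]); q=proj(d,[.5423,.017,z]); print(z,(p-[240,150])*5,(q-[220,150])*4.2)
crop(d,255,195,315,255,10,'pics/sd8.png'); crop(s,295,160,345,220,10,'pics/sc8.png')
info()"
```

```text
0.115 [399.45550723 257.6708654 ] [247.14047501 346.17106089]
0.128 [400.4575453  243.56250299] [247.43234026 328.98241146]
t=27.40 tcp=[0.5424 0.0165 0.2146] head=126.7 ang=103.6 r=88.7mm Ftan=0.28 Frad=-0.70 Fz=0.05 mz=-0.02 j6=-75.7 w=21.4
```

View pics/sd8.png

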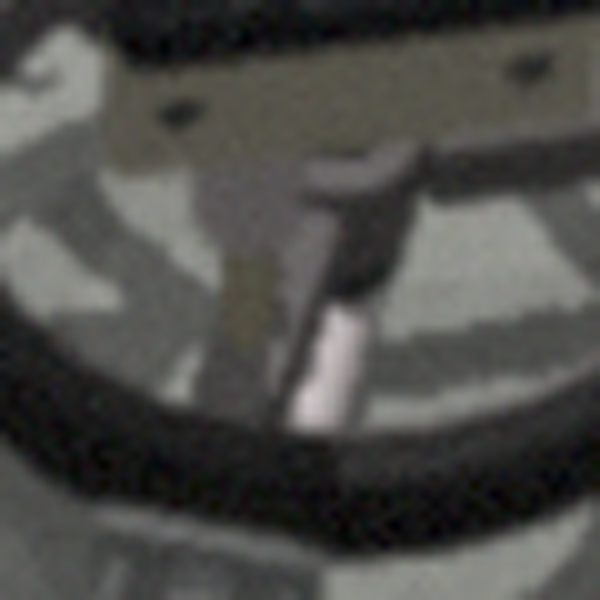

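View pics/sc8.png

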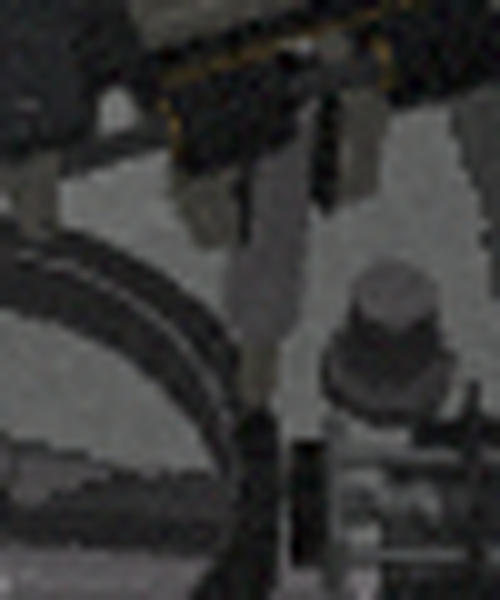

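```bash
python3 -c "
from h import *
s=cam('scene');d=cam('side')
print(tri((s,320.8,200.0),(d,279.8,229.5)))
togo(.542,.0185,.190)"
```

```text
[0.54145365 0.01778693 0.12360417]
t=27.50 tcp=[0.5425 0.0168 0.2147] head=126.8 ang=103.5 r=88.9mm Ftan=0.53 Frad=-0.16 Fz=-0.05 mz=-0.00 j6=-75.7 w=21.4
tool shift to (0.542, 0.0185, 0.19) [0.0247 0.0017 0.0006]
```

```bash
python3 -m creep '{"jaw":[1,1,1,1,1,1,1,1,1,1],"translation":[[0,0.0015,0.0005],[0.008,0,0],[0.008,0,0],[0.005,0,0],[0.003,0,0],[0.002,0,0],[0.001,0,0],[0,0,0],[0,0,0],[0,0,0]],"roll":[0,0,0,0,0,0,0,0,0,0]}'
python3 -c "
from h import *
info()
s=cam('scene');crop(s,280,150,350,230,7,'pics/sc9.png')
info()"
```

```text
time_s: 28.5
tcp_pos: [0.5422, 0.0192, 0.1878]
eef_rot: [-18.2, 90.0, 18.6]
contact_force: [0.1, 0.5, -0.4]
gripper_width: 0.0216
t=28.50 tcp=[0.5422 0.0192 0.1878] head=126.8 ang=103.4 r=91.3mm Ftan=-0.20 Frad=0.45 Fz=-0.37 mz=-0.02 j6=-75.9 w=21.6
t=28.55 tcp=[0.5422 0.0191 0.1877] head=126.8 ang=103.4 r=91.3mm Ftan=-0.38 Frad=-0.02 Fz=0.40 mz=0.01 j6=-75.9 w=21.5
```

View pics/sc9.png

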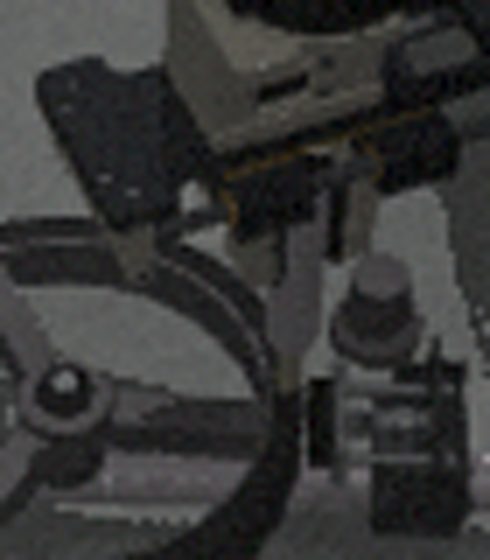

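The tip (285,388 in the crop) is just above the tyre beside the shoe. I lower in small steps from here.

```bash
python3 -m creep '{"jaw":[1,1,1,1,1,1,1,1,1,1],"translation":[[0.0005,0,0],[0.0005,0,0],[0.0005,0,0],[0.0005,0,0],[0.0003,0,0],[0.0002,0,0],[0,0,0],[0,0,0],[0,0,0],[0,0,0]],"roll":[0,0,0,0,0,0,0,0,0,0]}'
python3 -c "
from h import *
info()"
python3 -m creep '{"jaw":[1,1,1,1,1,1,1,1,1,1],"translation":[[0.0003,0,0],[0.0003,0,0],[0.0003,0,0],[0.0003,0,0],[0,0,0],[0,0,0],[0,0,0],[0,0,0],[0,0,0],[0,0,0]],"roll":[0,0,0,0,0,0,0,0,0,0]}'
python3 -c "
from h import *
info()"
```

```text
time_s: 29.55
tcp_pos: [0.5421, 0.0191, 0.1851]
eef_rot: [-147.1, 90.0, -110.2]
contact_force: [0.0, 0.2, -0.4]
gripper_width: 0.0217
t=29.55 tcp=[0.5421 0.0191 0.1851] head=126.8 ang=103.4 r=91.3mm Ftan=-0.05 Frad=0.20 Fz=-0.42 mz=0.06 j6=-75.9 w=21.7
time_s: 30.55
tcp_pos: [0.5421, 0.0191, 0.1839]
eef_rot: [6.2, 90.0, 43.1]
contact_force: [-0.6, -0.4, -0.8]
gripper_width: 0.0218
t=30.55 tcp=[0.5421 0.0191 0.1839] head=126.8 ang=103.4 r=91.3mm Ftan=0.67 Frad=-0.23 Fz=-0.76 mz=-0.01 j6=-75.9 w=21.8
```

```bash
python3 -m creep '{"jaw":[1,1,1,1,1,1,1,1,1,1],"translation":[[0.0003,0,0],[0.0003,0,0],[0.0003,0,0],[0.0003,0,0],[0,0,0],[0,0,0],[0,0,0],[0,0,0],[0,0,0],[0,0,0]],"roll":[0,0,0,0,0,0,0,0,0,0]}'
python3 -c "
from h import *
info();cam('scene');info();cam('scene');info()"
```

```text
time_s: 31.55
tcp_pos: [0.5423, 0.0191, 0.1834]
eef_rot: [-35.0, 89.9, 1.9]
contact_force: [-1.7, -0.5, 5.7]
gripper_width: 0.0217
t=31.55 tcp=[0.5423 0.0191 0.1834] head=126.8 ang=103.3 r=91.3mm Ftan=1.72 Frad=-0.07 Fz=5.70 mz=-0.08 j6=-75.9 w=21.7
t=31.60 tcp=[0.5423 0.0191 0.1834] head=126.8 ang=103.3 r=91.2mm Ftan=1.55 Frad=0.46 Fz=5.23 mz=0.01 j6=-75.9 w=21.2
t=31.65 tcp=[0.5424 0.0191 0.1834] head=126.8 ang=103.3 r=91.2mm Ftan=1.82 Frad=-0.24 Fz=5.56 mz=0.01 j6=-75.9 w=21.5
```

Contact at 5.5 N, held. Now straight up.

```bash
python3 -m creep '{"jaw":[1,1,1,1,1,1,1,1,1,1],"translation":[[0,0,0],[-0.001,0,0],[-0.004,0,0],[-0.012,0,0],[-0.016,0,0],[0,0,0],[0,0,0],[0,0,0],[0,0,0],[0,0,0]],"roll":[0,0,0,0,0,0,0,0,0,0]}'
python3 -c "
from h import *
togo(.4682,-.3528,.215)"
```

```text
time_s: 32.65
tcp_pos: [0.5418, 0.0191, 0.2152]
eef_rot: [161.5, 89.9, -161.7]
contact_force: [0.4, -0.0, -0.3]
gripper_width: 0.0213
t=32.65 tcp=[0.5418 0.0191 0.2152] head=126.8 ang=103.6 r=91.3mm Ftan=-0.34 Frad=-0.13 Fz=-0.26 mz=0.04 j6=-75.9 w=21.3
tool shift to (0.4682, -0.3528, 0.215) [ 0.0003 -0.2535 -0.2818]
```

```bash
python3 -m creep '{"jaw":[1,1,1,1,1,1,1,1,1,1],"translation":[[0,-0.0317,-0.0352],[0,-0.0317,-0.0352],[0,-0.0317,-0.0352],[0,-0.0317,-0.0352],[0,-0.0317,-0.0352],[0,-0.0317,-0.0352],[0,-0.0317,-0.0352],[0,-0.0316,-0.0354],[0,0,0],[0,0,0]],"roll":[0,0,0,0,0,0,0,0,0,0]}'
python3 -m creep '{"jaw":[1,1,1,1,1,1,1,1,1,1],"translation":[[0,0,0],[0,0,0],[0.02,0,0],[0.02,0,0],[0.01,0,0],[0,0,0],[0,0,0],[0,0,0],[0,0,0],[0,0,0]],"roll":[0,0,0,0,0,0,0,0,0,0]}'
python3 -c "
from h import *
togo(.4687,-.3530,.0956)
d=cam('side'); crop(d,330,80,450,220,4,'pics/sd10.png');crop(d,190,150,400,310,3.6,'pics/sd10b.png')
d=cam('scene'); crop(d,170,110,270,210,6,'pics/sc10.png')
info()"
```

```text
time_s: 33.65
tcp_pos: [0.4677, -0.3538, 0.2149]
eef_rot: [118.6, 89.9, 155.3]
contact_force: [-0.2, 0.3, -0.8]
gripper_width: 0.0215
time_s: 34.65
tcp_pos: [0.4687, -0.3529, 0.1663]
eef_rot: [-60.0, 89.9, -23.2]
contact_force: [-0.6, 0.1, -1.5]
gripper_width: 0.0214
t=34.65 tcp=[ 0.4687 -0.3529  0.1663] head=126.8 ang=251.5 r=298.5mm Ftan=-0.63 Frad=0.09 Fz=-1.54 mz=0.00 j6=-35.3 w=21.4
tool shift to (0.4687, -0.353, 0.0956) [ 0.0707 -0.     -0.0002]
t=34.75 tcp=[ 0.4686 -0.3528  0.166 ] head=126.8 ang=251.5 r=298.5mm Ftan=0.60 Frad=0.35 Fz=-0.48 mz=-0.00 j6=-35.3 w=21.5
```

View pics/sd10.png

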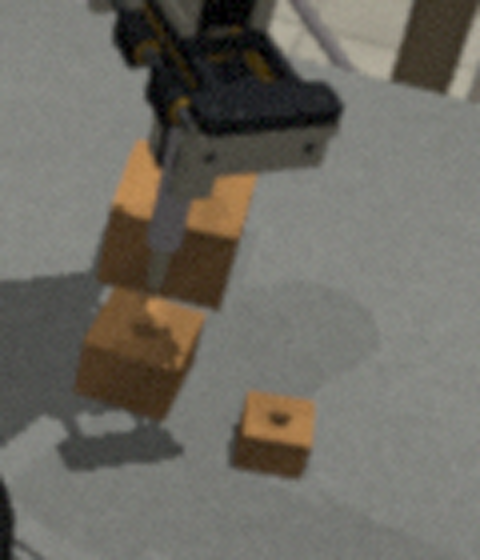

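View pics/sc10.png

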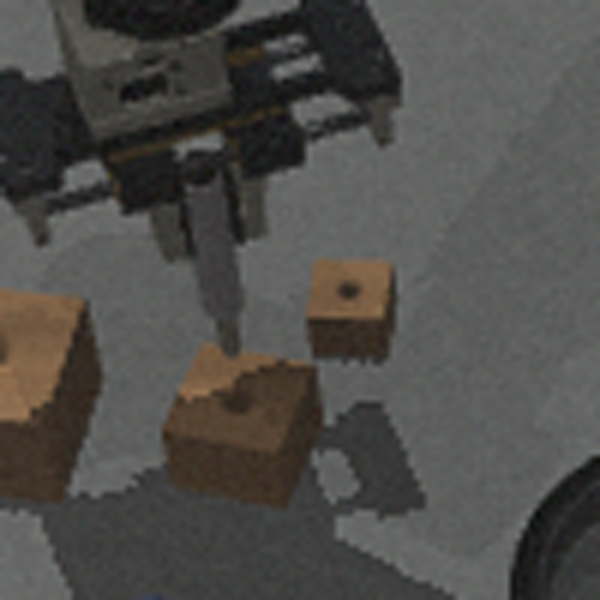

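View pics/sd10b.png

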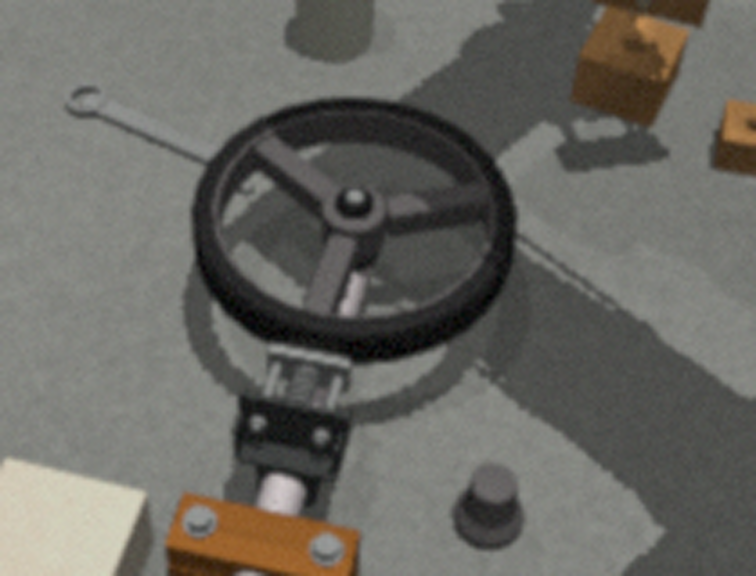

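The crayon hangs right over the hole, seen from both sides, and the wheel has not moved. I'm inserting it now.

```bash
python3 -m creep '{"jaw":[1,1,1,1,1,1,1,1,1,1],"translation":[[0.015,0,0],[0.012,0,0],[0.006,0,0],[0.006,0,0],[0.006,0,0],[0.006,0,0],[0.006,0,0],[0.006,0,0],[0.003,0,0],[0,0,0]],"roll":[0,0,0,0,0,0,0,0,0,0]}'
python3 -c "
from h import *
togo(.4687,-.3530,.0956)"
```

```text
time_s: 35.75
tcp_pos: [0.4682, -0.3526, 0.0991]
eef_rot: [123.2, 90.0, 160.0]
contact_force: [-0.3, -0.2, -0.9]
gripper_width: 0.0214
t=35.75 tcp=[ 0.4682 -0.3526  0.0991] head=126.8 ang=251.4 r=298.5mm Ftan=-0.19 Frad=0.27 Fz=-0.91 mz=-0.01 j6=-35.3 w=21.4
tool shift to (0.4687, -0.353, 0.0956) [ 0.0035 -0.0006  0.0001]
```

```bash
python3 -m creep '{"jaw":[1,1,1,1,1,1,1,1,1,1],"translation":[[0.001,0,0],[0.001,0,0],[0.0005,0,0],[0,0,0],[0,0,0],[0,0,0],[0,0,0],[0,0,0],[0,0,0],[0,0,0]],"roll":[0,0,0,0,0,0,0,0,0,0]}'
python3 -c "
from h import *
info()"
python3 -m creep '{"jaw":[1,1,1,0.6,0.4,0.2,0,-0.2,-0.2,-0.2],"translation":[[0.0005,0,0],[0,0,0],[0,0,0],[0,0,0],[0,0,0],[0,0,0],[0,0,0],[0,0,0],[0,0,0],[0,0,0]],"roll":[0,0,0,0,0,0,0,0,0,0]}'
python3 -c "
from h import *
info()"
```

```text
time_s: 36.75
tcp_pos: [0.4685, -0.3527, 0.0972]
eef_rot: [95.0, 90.0, 131.8]
contact_force: [1.1, -0.4, -0.5]
gripper_width: 0.0214
t=36.75 tcp=[ 0.4685 -0.3527  0.0972] head=126.8 ang=251.5 r=298.4mm Ftan=1.15 Frad=0.00 Fz=-0.50 mz=0.02 j6=-35.3 w=21.4
time_s: 37.75
tcp_pos: [0.4685, -0.3527, 0.0967]
eef_rot: [-56.1, 90.0, -19.3]
contact_force: [0.4, 0.8, 0.8]
gripper_width: 0.0518
t=37.75 tcp=[ 0.4685 -0.3527  0.0967] head=126.8 ang=251.5 r=298.5mm Ftan=0.10 Frad=-0.90 Fz=0.84 mz=0.01 j6=-35.3 w=51.8
```

Released; it dropped about the last millimetre home. Now lift away and check.

```bash
python3 -m creep '{"jaw":[-0.2,-0.2,-0.2,-0.2,-0.2,-0.2,-0.2,-0.2,-0.2,-0.2],"translation":[[-0.02,0,0],[-0.035,0,0],[-0.045,0,0],[-0.045,0,0],[-0.03,0,0],[0,0,0],[0,0,0],[0,0,0],[0,0,0],[0,0,0]],"roll":[0,0,0,0,0,0,0,0,0,0]}'
python3 - <<'E'
from h import *
info()
w=cam('wrist'); d=cam('side'); s=cam('scene')
crop(w,150,60,400,235,3,'pics/w11.png'); crop(d,190,90,430,300,2.8,'pics/sd11.png'); crop(s,140,140,440,300,2.6,'pics/sc11.png')
# spoke ends
info()
E
```

```text
time_s: 38.75
tcp_pos: [0.4681, -0.3526, 0.2705]
eef_rot: [122.9, 89.9, 159.8]
contact_force: [0.3, -0.1, -0.7]
gripper_width: 0.0527
t=38.75 tcp=[ 0.4681 -0.3526  0.2705] head=126.8 ang=251.4 r=298.4mm Ftan=0.35 Frad=-0.05 Fz=-0.66 mz=0.03 j6=-35.3 w=52.7
t=38.90 tcp=[ 0.4684 -0.3527  0.2712] head=126.8 ang=251.5 r=298.5mm Ftan=0.58 Frad=-0.29 Fz=-0.24 mz=0.03 j6=-35.3 w=52.7
```

View pics/w11.png

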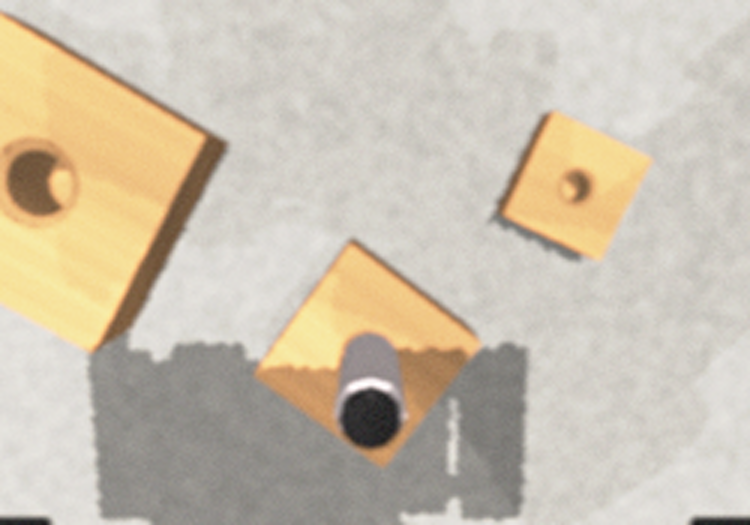

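View pics/sd11.png

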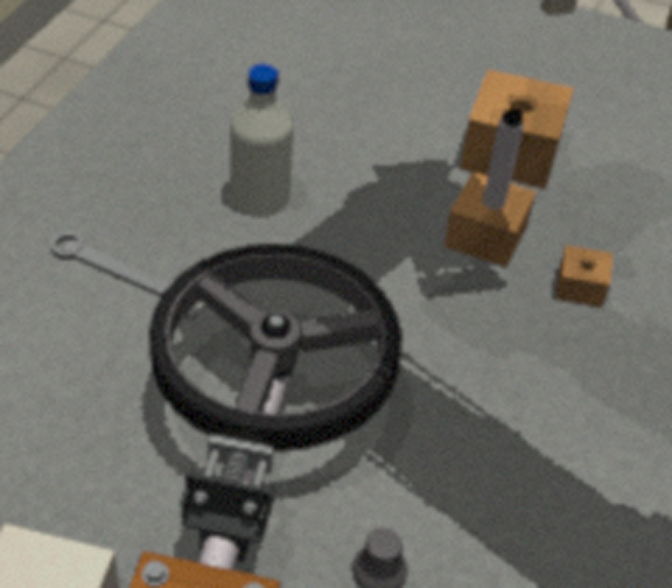

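View pics/sc11.png

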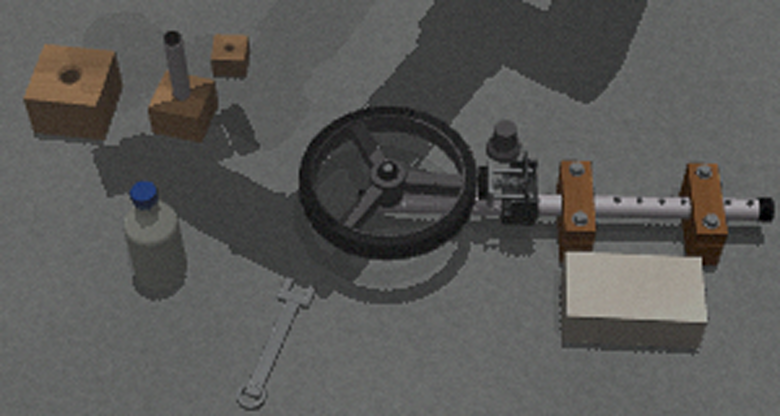

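Run:
```python
from h import *
a=cv2.imread('pics/sd4.png').astype(int);b=cv2.imread('pics/sd11.png').astype(int)
d=np.abs(a-b).max(2); print("wheel diff",(d[240:450,150:400]>40).sum(),"crayon diff",(d[100:270,440:540]>40).sum())
d=cam('side')
for p in [(200,280),(380,326),(252,408)]:
    q=onz(d,190+p[0]/2.8,90+p[1]/2.8,.093)[:2]-AX; print(np.degrees(np.arctan2(q[1],q[0]))%360,np.hypot(*q))
s=cam('scene'); print("cap",tri((s,140+173/2.6,140+38/2.6),(d,190+512/2.8,90+117/2.8)))
print(get_state()['time_s'])
```

```text
wheel diff 0 crayon diff 3
343.2968494590017 0.08103033681547606
210.066670150883 0.08468693079071812
104.04186624798784 0.0798278175642151
cap [ 0.46792817 -0.35116994  0.14128165]
39.0
```

```bash
python3 -c "
from plant import *
print(close_job())"
```

```text
the job is handed in; nothing more can be done
None
```

The wheel stands with its swollen place against the shoe, the tyre is marked beside the shoe, and the crayon is back in the middle-sized block. I handed the job in at about 39 s of the 72 s allowed; no verdict was reported.

- **Wheel:** I turned it clockwise with the fingers loosely astride a spoke. Drag was about 1.2–2.2 N over most of the turn, then rose to about 7 N. I worked back and forth across that place and put the middle at a spoke angle of about 220°. I left the wheel there and backed the fingers off until the force read about zero, within the sensor's noise.
- **Mark:** I touched the crayon tip to the tyre about 91 mm from the axle on the shoe line. The force was about 5.5 N for at least 0.1 s, then I lifted straight up.
- **Crayon:** It went back into the hole it came from without jamming and dropped about the last millimetre when released.

**Last checks:**
- Side-camera pictures from before and after the marking show no change in the wheel and almost none in the crayon.
- By eye, nothing else on the bench moved.

**Disagreements:**
- The three spoke ends picked from the side view gave 219° on average, but single picks were off by up to 9°.
- The crayon cap's height came out 3 mm lower than at the start, which I take as picking error since the pictures match.
- The highest drag I read was about 7 N, below the stated 9 N. The force between wheel and shoe could not be measured directly.

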